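# Prise apart a stuck suppository mould

### The job

The steel top plate of the mould in the bench jig is stuck on its dowels. Take the pry bar from the tray, set it over the jig's fulcrum with its thin tip under the plate's overhanging lip and lever the plate up until it stands about 10 mm clear of the block, still on its dowels. Then lay the bar flat back inside the tray, leaving the jar, bowl and pot where they stand.

Things in the scene. Friction and masses are not known exactly. Their poses are not given: they have to be found in the camera images.
- jig: Fixed bench jig. Origin: on the bench under the middle of the mould; z up, and its -y side is the pry side. A grey bed 160 (x) by 185 (y, from -115 to 70) by 12 thick carries the aluminium lower block, 110 (x) by 92 (y, from -40 to 52), top at z 84. Two steel dowels 12 in diameter rise from the block to z 118 at x -45 and 45, y 10, through the top plate. Beyond the pry side stands the fulcrum.
- fulcrum: Dark steel yoke fixed to the jig, its origin at y -90 in the jig frame at bench level, axes as the jig's. A round steel bar of radius 8 lies across it along x, its top at z 75, between two upright horns (inner faces at x -17 and 17, 20 long in y, tops at z 90) which keep the pry bar from slipping sideways.
- fulcrum_top (a point): Middle of the top line of the fulcrum's round bar, 75 above the bench, where the pry bar rests.
- plate (a joint): Height in m of the steel top plate above its seat on the lower block (clear gap between them; about 0 to 0.002 at the start, 0.022 at most). The plate slides only straight up and down on its dowels, takes about 33 N to raise and stays where it is left.
- lip (a point): Middle of the lower edge of the top plate on the pry side (y -55 in the jig frame; z 84 when the plate is seated). The plate is 120 (x) by 110 (y) by 10 thick, with dark cavity mouths on top. Here it overhangs the block's face by 15, with free space below down to the bed. The fulcrum's line is 35 further out.
- bar: Loose flat pry bar 230 long, 0.25 kg, lying flat. Origin: middle of its underside; x along it towards the thin tip, z up. Black handle from x -115 to -15, 24 wide, 14 thick; steel shank from -15 to 95, 18 wide, 8 thick; tip from 95 to 115, 18 wide, 5 thick. The underside is one flat face. Its centre of mass is near x -27.
- bar_tip (a point): End of the bar's tip, on the underside (x 115).
- bar_end (a point): End of the bar's handle, on the underside (x -115).
- tray: Fixed open white enamelled tray 300 (x) by 150 (y), walls 5 thick and 18 high, inner floor at z 5. Origin under its centre, on the bench.
- jar: Amber jar with white cap, 60 in diameter, 85 tall, origin under its centre. Bystander.
- bowl: Steel bowl, 100 in diameter, 60 tall, origin under its centre. Bystander.
- pot: White ointment pot, 64 in diameter, 45 tall, origin under its centre. Bystander.
Mind the look-alikes: they are no part of the job. What is shaped like the jig but brown is not meant.

How it is judged:
On the way:
1. the bar, bearing down on the fulcrum with its tip under the lip, has levered the plate at least 4 mm clear of the block (value of joint plate above 0.004 m and contact force between bar and fulcrum above 3 N and y of bar_tip in the frame of lip above 0 m and z of bar_tip in the frame of lip below 0.002 m), for 0.05 s.
At the end, for the whole second after the job is handed in: The plate stands 7 to 14 mm above its seat on the block; the bar lies at rest inside the tray, flat on its floor (underside less than 9 mm above the bench, tilt under 0.08 rad, both ends between the walls) (value of joint plate between 0.007 and 0.014 m and z of bar in the frame of tray below 0.009 m and angle between bar's own z axis and vertical below 0.08 rad and linear speed of bar below 0.02 m/s and angular speed of bar below 0.1 rad/s and x of bar_tip in the frame of tray between -0.147 and 0.147 m and y of bar_tip in the frame of tray between -0.072 and 0.072 m and x of bar_end in the frame of tray between -0.147 and 0.147 m and y of bar_end in the frame of tray between -0.072 and 0.072 m); the robot touches nothing.
It fails at once if the jar is moved more than 20 mm (distance of jar from where it was at the start of the episode above 0.02 m).
It fails at once if the bowl is moved more than 20 mm (distance of bowl from where it was at the start of the episode above 0.02 m).
It fails at once if the pot is moved more than 20 mm (distance of pot from where it was at the start of the episode above 0.02 m).
It also fails if it takes over 50 s, if anything falls off the work surface, if the arm or the gripper's body presses on something with over 40 N, if the wrist force passes 120 N, or if a joint passes its speed limit or range.

### The arm

A 7-joint arm with a two-finger parallel gripper is mounted at the origin on the work surface. World frame = base frame: x ahead of the robot, y to its left, z up, the work surface at z = 0. Lengths are in m, angles in rad, forces in N, time in s.
With the tool pointing down it reaches from about 0.4 to 0.875 m from the base axis. Payload 4.4 kg.
Tool frame: the origin (TCP) lies at the centre of the arm's flange, where the gripper is bolted on; the fingertips stand 173 mm ahead of it and the grasp point (between the pads) lies 155 mm ahead of it; z points along the fingers, x is the direction in which the jaws open and shut, and the axes are right-handed (so a half turn about z gives the same grasp; the last joint's range is limited). The gripper opens to 85 mm and grips with 20 to 120 N. Pads are 22 mm wide; open, the fingers measure 114 mm over their backs; the gripper's body (76 mm by 85 mm) begins 54 mm behind the grasp point. The pads swing forward as they close: fully open they stand 13 mm farther back than shut.
Start: joints at [1.174, 0.628, 0.038, 1.517, -0.027, 0.996, -0.02], TCP at [0.211, -0.615, 0.405] pointing down, gripper open.
Joint ranges: [-3.06, 3.06], [-0.37, 2.12], [-1.25, 1.32], [0.18, 2.47], [-1.1, 4.24], [0.23, 1.98], [-2.94, 2.94]. Speed limits (rad/s): [2.57, 2.57, 3.14, 3.14, 3.14, 3.14, 3.14].

### API

Orientations are given as a unit quaternion [x, y, z, w].
In Python, from bench import r gives the robot as it stands. The module is installed in compiled form; this text tells all that it offers.
- The arm moves only by the tool step_arm, never from a script. Its argument "increments" is one flat list of numbers, 6 for each row, row after row: the shift along the tool's x, y, z as a fraction of full scale, then the turn, a rotation vector about the tool's x, y, z as a fraction of full scale. In form: [tx, ty, tz, ax, ay, az, tx, ty, tz, ax, ay, az, ...]. A call has 1 to 8 rows; each row shifts and turns the pose as measured when the row begins, along the tool's axes as they then stand; what a row does not reach is not made up. Full scale, the value 1, is 30 mm for a shift and 0.1 rad for a turn. A row lasts 1/8 s, in which the tool goes at most 62.5 mm and 10.7 degrees, less where a joint would pass 70% of its speed; a pose out of reach is approached as far as the arm can. A call with a number of a shift or a turn outside -1 to 1 is refused whole. A call with a gripper value outside its range is refused whole. "claw" is the closure, from 0 (fully open) to 1 (shut), set as the call begins (left out, the last holds). The fingers move at their own pace and stop on an object; "squeeze" is the grip in N (left out, the last holds). Time passes only in rows, so rows that do not move let the fingers close. It gives the time, the measured TCP pose, the force and the opening at its end, in the units of the state.
- r.get_state(): the state, without advancing time (a new reading comes with each control period).
- r.read_camera(name): name is "scene" or "top" or "wrist"; returns (picture, depth): 384x512x3 uint8, blue, green, red; 384x512 float32, m along the optical axis (not along the pixel's ray), 0 where there is no reading.
- r.camera_info(name): a dict with "fx", "fy", "cx", "cy" (pixels), "extrinsics" (4x4, takes a point from camera to world coordinates). Camera axes: x right, y down, z forward; pixel columns grow to the right and rows downward; lengths in m; the calibration is good to about 2 mm. A picture is of the moment at which its call begins: read the wrist's pose just before it. camera_info takes no time and is no camera call; for the wrist camera it gives the pose at the moment of the call.
- r.hand_in(): hands the job in, once; it reports no verdict.
The state is a dict: "clock": time; "joints": joint angles; "joint_velocities": joint speeds; "effort": joint torques, N m; "tool_pos": TCP position; "tcp_rot": TCP orientation; "contact_force": force on the tool from outside, world axes, zero at the start; "ft_torque": the same for the moment, N m; "width": finger opening in m.
Only numpy, scipy, OpenCV 4.12 (cv2) and the standard library are available. Lean on these libraries where they do the work, as an engineer would, in place of code of your own. Each camera call takes 0.05 s, during which the arm holds its last target. There are 200 camera calls.

## Working session

There is one attempt and no reset: what is moved stays moved. The work goes in short steps, Python scripts to look and compute and a tool call to move; the robot and the scene stay as the last step left them, time stands still between calls to the robot, and variables do not carry over. Pictures are saved under pics/ and viewed, about 8 in all and at most 12, crops included, and the job is handed in when it is done.

Besides the shell and the picture viewer there is one more tool, called after ">>>" as name(argument=value, ...) on one line, values as JSON. step_arm: Moves the arm, as the interface text tells. Shift numbers are shares of 30 mm and turn numbers shares of 0.1 rad, none past 1 either way. Its arguments: {"type":"object","properties":{"increments":{"type":"array"},"claw":{"type":"number"},"squeeze":{"type":"number"}},"required":["increments"]}

```bash
mkdir -p pics; cat > h.py <<'E'
import numpy as np, cv2, json
from bench import r
from scipy.spatial.transform import Rotation as R
def snap(n,f=None):
    i=r.camera_info(n); p,d=r.read_camera(n)
    if f: cv2.imwrite('pics/'+f,p)
    return i,p,d
def pt(i,u,v,z):  # depth z -> world
    c=np.array([(u-i['cx'])/i['fx']*z,(v-i['cy'])/i['fy']*z,z,1]); return (np.array(i['extrinsics'])@c)[:3]
def plane(i,u,v,h):
    E=np.array(i['extrinsics']); d=E[:3,:3]@np.array([(u-i['cx'])/i['fx'],(v-i['cy'])/i['fy'],1]); o=E[:3,3]
    return o+d*(h-o[2])/d[2]
def cloud(i,d):
    v,u=np.mgrid[:d.shape[0],:d.shape[1]]
    c=np.stack([(u-i['cx'])/i['fx']*d,(v-i['cy'])/i['fy']*d,d],-1); E=np.array(i['extrinsics'])
    return c@E[:3,:3].T+E[:3,3]
E
python3 - <<'E'
from h import *
a=[]
for n in('scene','top'):
    i,p,d=snap(n); a.append(p); np.savez(n+'.npz',p=p,d=d,**{k:np.array(v) for k,v in i.items()}); print(n,i)
cv2.imwrite('pics/a0.png',a[0]);cv2.imwrite('pics/a1.png',a[1])
print(r.get_state())
E
```

```text
scene {'fx': 472.12276517993405, 'fy': 472.12276517993405, 'cx': 259.35504033406704, 'cy': 194.19200750687565, 'extrinsics': array([[-0.73368106,  0.4005363 , -0.54889232,  1.25448499],
       [ 0.67934463,  0.44931974, -0.58017467,  0.73560565],
       [ 0.01424714, -0.79855021, -0.60175957,  0.82371954],
       [ 0.        ,  0.        ,  0.        ,  1.        ]])}
top {'fx': 375.22971741011486, 'fy': 375.22971741011486, 'cx': 247.33980072044238, 'cy': 191.6874313859969, 'extrinsics': array([[-0.02822969, -0.99043692,  0.13504739,  0.41169341],
       [-0.99945759,  0.030259  ,  0.01299726,  0.00502622],
       [-0.01695936, -0.13460723, -0.99075389,  1.06151684],
       [ 0.        ,  0.        ,  0.        ,  1.        ]])}
{'clock': 0.1, 'joints': array([ 1.17415819,  0.62924661,  0.03847744,  1.51828798, -0.02700992,
        0.99631313, -0.02000051]), 'joint_velocities': array([ 0.00059882, -0.00241245,  0.0015305 , -0.00271093, -0.00019509,
       -0.00020198, -0.00036543]), 'effort': array([ 3.00515523e-03, -5.64536047e+01,  1.23052619e+00, -1.93972600e+01,
        1.13150803e-02,  5.41997695e-03,  1.65688937e-05]), 'tool_pos': array([ 0.21107196, -0.61448556,  0.40387956]), 'tcp_rot': array([ 8.13880766e-01, -5.81031277e-01, -7.14756147e-04, -4.92665041e-04]), 'contact_force': array([ 0.04026764, -0.02219475, -0.80156362]), 'ft_torque': array([0.04010486, 0.01444013, 0.00396144]), 'width': 0.08537533738536576}
```

View pics/a1.png

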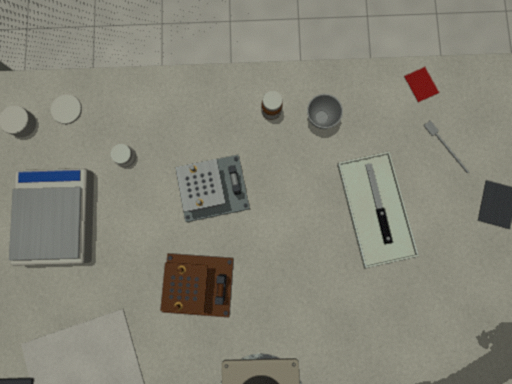

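View pics/a0.png

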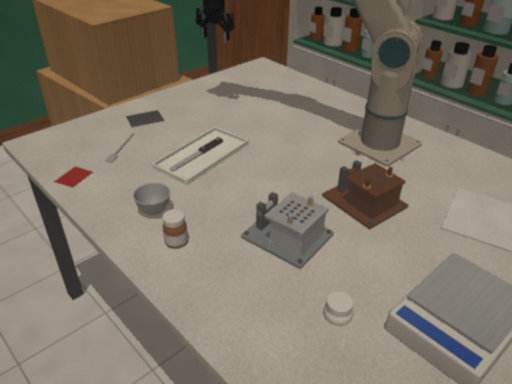

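Top view: grey jig at (212,188), with its plate at (202,184) and fulcrum at (236,180). The brown look-alike is at (197,285), wrong because it is brown. The tray is at (377,210) and the bar runs from its tip at (370,167) to its handle end at (388,242). The spatula at (445,147) is another look-alike: it has a thin shaft and isn't in the tray. Jar (272,104), bowl (324,112), pot (122,155). Next I measure and take an enlarged crop.

```bash
cat > m.py <<'E'
from h import *
def ld(n):
    f=np.load(n+'.npz'); return {k:f[k] for k in('fx','fy','cx','cy','extrinsics')},f['p'],f['d']
def rect(P):
    (c,s,a)=cv2.minAreaRect((P[:,:2]*1000).astype(np.float32)); return np.round(c,1),np.round(s,1),round(a,1)
it,p,d=ld('top'); C=cloud(it,d); 
X,Y,Z=C[...,0],C[...,1],C[...,2]; hsv=cv2.cvtColor(p,cv2.COLOR_BGR2HSV)
u,v=np.meshgrid(np.arange(512),np.arange(384))
def stat(name,m):
    n,l,s,_=cv2.connectedComponentsWithStats(m.astype(np.uint8)); k=1+np.argmax(s[1:,4]); m=l==k
    print(name,m.sum(),'z',np.round(np.percentile(Z[m],[5,50,95]),4),rect(C[m])); return m
box=lambda a,b,c,e:(u>=a)&(u<c)&(v>=b)&(v<e)
print('bench z',np.median(Z[box(280,200,330,300)]))
stat('plate',box(165,145,260,230)&(Z>.088)&(Z<.112)&(d>0))
stat('fulc',box(226,145,260,230)&(Z>.06)&(d>0))
stat('bed',box(165,145,260,230)&(Z>.006)&(d>0))
tr=box(330,145,420,275)
stat('tray',tr&(Z>.0025)&(d>0))
h=stat('handle',tr&(hsv[...,2]<60))
s=stat('steel',tr&(hsv[...,2]<165)&(Z>.006)&box(360,160,392,250))
for n,b in(('jar',(255,85,288,122)),('bowl',(303,90,347,138)),('pot',(105,140,138,170))): stat(n,box(*b)&(Z>.02)&(d>0))
i2,p2,d2=ld('scene'); C2=cloud(i2,d2)
for n,b in(('plate',(280,202,320,222)),('handle',(200,140,222,152)),('shank',(180,154,195,164))):
    q=C2[b[1]:b[3],b[0]:b[2]].reshape(-1,3); print('scene',n,np.round(np.percentile(q[:,2],[10,50,90]),4))
a=cv2.resize(p[140:235,160:265],None,fx=4,fy=4,interpolation=cv2.INTER_CUBIC); b=cv2.resize(p[150:270,335:420],None,fx=4,fy=4,interpolation=cv2.INTER_CUBIC)
o=np.zeros((480,760,3),np.uint8); o[:380,:420]=a; o[:,420:760]=b; cv2.imwrite('pics/crop.png',o)
E
python3 m.py
```

```text
bench z 0.000473324634140293
plate 1875 z [0.0917 0.0945 0.0976] (array([566.7, 141.3]), array([120.9, 110.3]), 10.0)
fulc 195 z [0.067  0.0867 0.0925] (array([582.2,  52.3]), array([70.1, 19.6]), 9.3)
bed 3633 z [0.0098 0.0918 0.0972] (array([570.5, 119. ]), array([159.9, 185.4]), 10.1)
tray 5931 z [0.0033 0.0068 0.0197] (array([ 504.6, -347.1]), array([334.1, 180.1]), 10.5)
handle 263 z [0.0159 0.0193 0.0228] (array([ 421.7, -181.8]), array([ 95.9, 372.2]), 9.0)
steel 796 z [0.007  0.0151 0.0217] (array([ 521. , -191.3]), array([380.5, 239.3]), 86.9)
jar 485 z [0.0296 0.0837 0.0883] (array([792.7, -56.7]), array([56.4, 56.7]), 33.7)
bowl 624 z [0.0224 0.0446 0.0621] (array([ 768.1, -201.6]), array([96.2, 97.3]), 1.8)
pot 371 z [0.0235 0.0441 0.0474] (array([669.4, 368.8]), array([54.6, 54.8]), 0.3)
scene plate [0.0913 0.0936 0.0958]
scene handle [0.0022 0.0078 0.0183]
scene shank [0.0025 0.0075 0.0133]
```

View pics/crop.png

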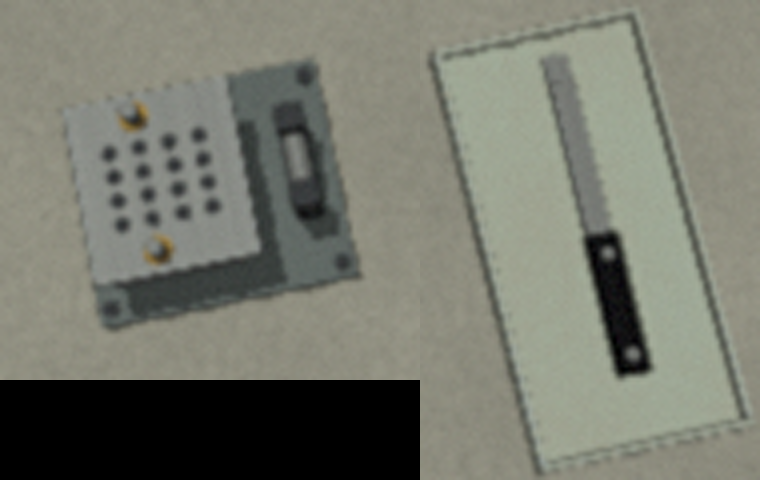

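The crop confirms both targets. The grey jig has a steel plate with dowels and a yoke at the right, and the bar has a black handle and steel shank and lies in the tray, tip up-image. Bed, plate and fulcrum agree on a 10° jig yaw. The bar mask had outliers, so I'll redo it with rays onto planes.

```bash
cat > m2.py <<'E'
from m import *
def fit(n,m,hh):
    i,pp,dd=ld(n); k,l,s,_=cv2.connectedComponentsWithStats(m.astype(np.uint8)); m=l==1+np.argmax(s[1:,4])
    vv,uu=np.nonzero(m); Q=np.array([plane(i,a,b,hh) for a,b in zip(uu,vv)]); print(n,len(uu),rect(Q),'px',uu.min(),uu.max(),vv.min(),vv.max())
    return Q
print('--')
fit('top',box(360,160,396,250)&(hsv[...,2]<75),.019)
fit('top',box(360,160,396,250)&(hsv[...,2]<150),.015)
h2=cv2.cvtColor(p2,cv2.COLOR_BGR2HSV)
fit('scene',box(165,135,228,172)&(h2[...,2]<60),.019); fit('scene',box(170,135,226,170)&(h2[...,2]<130),.015)
q=d[160:250,360:396]; 
k=stat('steeltop',box(360,160,392,215)&(hsv[...,2]<150)&(abs(Z-.012)<.012)); 
t=box(330,145,420,275)&(abs(Z-.01)<.02)&(hsv[...,1]<45)&(hsv[...,2]>180); stat('trayw',t)
print(np.bincount(hsv[...,2][box(340,155,410,265)]//10))
E
python3 m2.py | sed -n '/--/,$p'
```

```text
--
top 292 (array([ 448.9, -354.3]), array([98.1, 22.9]), 9.6) px 376 392 208 243
top 775 (array([ 512.4, -344.9]), array([231.4,  29.8]), 9.6) px 365 393 163 244
scene 83 (array([ 457.5, -343.9]), array([90.4, 22. ]), 9.5) px 200 221 140 151
scene 249 (array([ 513.2, -339.5]), array([228.8,  35.8]), 9.4) px 174 222 137 169
steeltop 453 z [0.0051 0.0135 0.0195] (array([ 553.6, -343.1]), array([151.6,  31.5]), 8.2)Traceback (most recent call last):
  File "m2.py", line 13, in <module>
    t=box(330,145,420,275)&(abs(Z-.01)<.02)&(hsv[...,1]<45)&(hsv[...,2]>180); stat('trayw',t)
                                                                              ~~~~^^^^^^^^^^^
  File "m.py", line 10, in stat
    n,l,s,_=cv2.connectedComponentsWithStats(m.astype(np.uint8)); k=1+np.argmax(s[1:,4]); m=l==k
                                                                      ~~~~~~~~~^^^^^^^^^
    return _wrapfunc(a, 'argmax', axis=axis, out=out, **kwds)
    return bound(*args, **kwds)
ValueError: attempt to get argmax of an empty sequence
```

```bash
cat >> h.py <<'E'
def pose(yaw,pitch=0):
    """yaw: deg of tool x; pitch: rad, bar tip (=-tool y) up positive"""
    x=np.array([np.cos(np.radians(yaw)),np.sin(np.radians(yaw)),0]); z=np.array([0,0,-1.]); y=np.cross(z,x)
    return R.from_matrix(np.stack([x,y,z],1))*R.from_rotvec([pitch,0,0])
def plan(pos,Rt,n=None):
    s=r.get_state(); p0=np.array(s['tool_pos']); R0=R.from_quat(s['tcp_rot']); pos=np.array(pos)
    w=(R0.inv()*Rt).as_rotvec(); D=pos-p0
    n=n or int(max(1,np.ceil(max(np.abs(w).max()/.1,np.linalg.norm(D)/.03))))
    print('t',round(s['clock'],2),'p',np.round(p0,4),'F',np.round(s['contact_force'],1),'w',round(s['width'],4),'rotvec to go',np.round(w,3),'D',np.round(D,4),'n',n)
    out=[]
    for k in range(n):
        Rk=R0*R.from_rotvec(w*k/n); out.append(np.r_[Rk.inv().apply(D/n)/.03,w/n/.1])
    for o in out: print(','.join('%.2f'%q for q in o))
E
python3 -c "
from h import *
plan([.449,-.354,.33],pose(-80.4))"
```

```text
t 0.1 p [ 0.2111 -0.6145  0.4039] F [ 0.  -0.  -0.8] w 0.0854 rotvec to go [0.    0.002 0.163] D [ 0.2379  0.2605 -0.0739] n 13
-0.43,-0.79,0.19,0.00,0.00,0.13
-0.44,-0.79,0.19,0.00,0.00,0.13
-0.45,-0.78,0.19,0.00,0.00,0.13
-0.46,-0.78,0.19,0.00,0.00,0.13
-0.47,-0.77,0.19,0.00,0.00,0.13
-0.48,-0.77,0.19,0.00,0.00,0.13
-0.49,-0.76,0.19,0.00,0.00,0.13
-0.50,-0.75,0.19,0.00,0.00,0.13
-0.51,-0.75,0.19,0.00,0.00,0.13
-0.52,-0.74,0.19,0.00,0.00,0.13
-0.53,-0.73,0.19,0.00,0.00,0.13
-0.54,-0.73,0.19,0.00,0.00,0.13
-0.55,-0.72,0.19,0.00,0.00,0.13
```

>>> step_arm(increments=[-0.44,-0.79,0.19,0,0,0.13,-0.44,-0.79,0.19,0,0,0.13,-0.45,-0.78,0.19,0,0,0.13,-0.46,-0.78,0.19,0,0,0.13,-0.47,-0.77,0.19,0,0,0.13,-0.48,-0.77,0.19,0,0,0.13,-0.49,-0.76,0.19,0,0,0.13,-0.5,-0.75,0.19,0,0,0.13], claw=0)

```text
clock: 1.1
tool_pos: [0.3594, -0.4512, 0.3537]
tcp_rot: [0.78, -0.626, -0.004, -0.001]
contact_force: [1.0, -0.5, 0.1]
width: 0.0854
```

>>> step_arm(increments=[-0.5,-0.75,0.19,0,0,0.13,-0.51,-0.75,0.19,0,0,0.13,-0.52,-0.74,0.19,0,0,0.13,-0.53,-0.73,0.19,0,0,0.13,-0.53,-0.73,0.19,0,0,0.13])

```text
clock: 1.72
tool_pos: [0.4559, -0.3496, 0.3225]
tcp_rot: [0.758, -0.652, -0.006, -0.0]
contact_force: [1.1, -0.2, -0.1]
width: 0.0854
```

```bash
python3 -c "
from h import *
plan([.449,-.354,.33],pose(-80.4))
i,p,d=snap('wrist','w1.png'); np.savez('wrist1.npz',p=p,d=d,**{k:np.array(v) for k,v in i.items()}); print(i)"
```

```text
t 1.73 p [ 0.4559 -0.3496  0.3225] F [ 1.1 -0.2 -0.1] w 0.0854 rotvec to go [ 0.007  0.009 -0.017] D [-0.0069 -0.0044  0.0075] n 1
0.11,0.25,-0.25,0.07,0.09,-0.17
{'fx': 325.02324965602344, 'fy': 325.02324965602344, 'cx': 252.99499811778185, 'cy': 191.08107209383712, 'extrinsics': array([[ 0.1503181 , -0.93532332, -0.32027294,  0.53750711],
       [-0.98860141, -0.14498176, -0.04058996, -0.3374901 ],
       [-0.008469  ,  0.32272368, -0.94645533,  0.29248269],
       [ 0.        ,  0.        ,  0.        ,  1.        ]])}
```

View pics/w1.png

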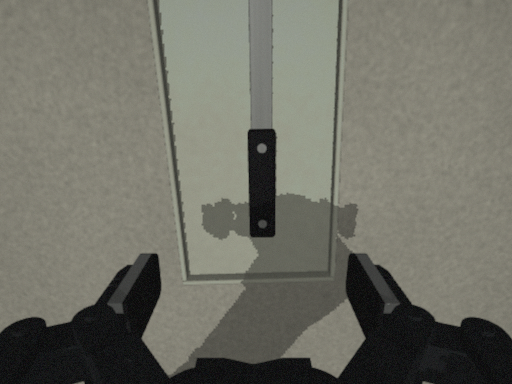

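The wrist view shows the handle from (262,129) to (262,237), centred in the tray, with the shank going up. I'll refine the handle's pose from this view.

```bash
python3 - <<'E'
from h import *
f=np.load('wrist1.npz'); i={k:f[k] for k in('fx','fy','cx','cy','extrinsics')}
m=np.zeros((384,512),bool); m[120:245,240:285]=cv2.cvtColor(f['p'],cv2.COLOR_BGR2HSV)[120:245,240:285,2]<45
k,l,s,_=cv2.connectedComponentsWithStats(m.astype(np.uint8)); m=l==1+np.argmax(s[1:,4])
vv,uu=np.nonzero(m); Q=np.array([plane(i,a,b,.019) for a,b in zip(uu,vv)])[:,:2]*1000
print(cv2.minAreaRect(Q.astype(np.float32)))
C=cloud(i,f['d']); print('handle z',np.percentile(C[m][:,2],[10,50,90])); print('floor z',np.median(C[60:180,190:235,2]))
print('bar shank z',np.median(C[20:110,255:268,2]))
plan([.449,-.354,.24],pose(-80.4))
E
```

```text
((451.260986328125, -355.9117431640625), (99.06503295898438, 22.91368865966797), 9.277424812316895)
handle z [0.01929156 0.02032658 0.02121554]
floor z 0.00643562391082772
bar shank z 0.014411929278982827
t 1.77 p [ 0.459  -0.3458  0.3217] F [ 2.8  4.3 -1. ] w 0.0855 rotvec to go [ 0.004  0.012 -0.012] D [-0.01   -0.0082 -0.0817] n 3
0.08,0.12,0.91,0.01,0.04,-0.04
0.08,0.12,0.91,0.01,0.04,-0.04
0.08,0.12,0.91,0.01,0.04,-0.04
```

>>> step_arm(increments=[0.08,0.12,0.9,0,0.04,-0.04,0.08,0.12,0.9,0,0.04,-0.04,0.08,0.12,0.9,0,0.04,-0.04,0,0,0,0,0,0])

```text
clock: 2.28
tool_pos: [0.4499, -0.3528, 0.2379]
tcp_rot: [0.765, -0.644, -0.002, 0.001]
contact_force: [-0.1, -0.2, 0.3]
width: 0.0853
```

```bash
python3 -c "
from h import *
plan([.4505,-.3555,.183],pose(-80.5))"
```

```text
t 2.27 p [ 0.4499 -0.3528  0.2379] F [-0.1 -0.2  0.3] w 0.0853 rotvec to go [0.005 0.001 0.007] D [ 0.0006 -0.0027 -0.0549] n 2
0.05,-0.01,0.92,0.02,0.01,0.03
0.05,-0.00,0.92,0.02,0.01,0.03
```

>>> step_arm(increments=[0.04,0,0.62,0.02,0,0.03,0.04,0,0.61,0.02,0,0.03,0,0,0.6,0,0,0,0,0,0,0,0,0])

```text
clock: 2.78
tool_pos: [0.4511, -0.3557, 0.1809]
tcp_rot: [0.763, -0.646, 0.001, -0.001]
contact_force: [-0.1, 0.3, -0.2]
width: 0.0853
```

>>> step_arm(increments=[0,0,0,0,0,0,0,0,0,0,0,0,0,0,0,0,0,0,0,0,0,0,0,0,0,0,0,0,0,0,0,0,0,0,0,0], claw=1, squeeze=80)

```text
clock: 3.52
tool_pos: [0.4516, -0.3559, 0.1825]
tcp_rot: [0.763, -0.646, 0.002, -0.001]
contact_force: [0.4, 0.6, -2.6]
width: 0.0216
```

```bash
python3 -c "
from h import *
plan([.4505,-.3555,.33],pose(-80.5))"
```

```text
t 3.52 p [ 0.4516 -0.3559  0.1825] F [ 0.4  0.6 -2.6] w 0.0216 rotvec to go [-0.004 -0.002  0.001] D [-0.0011  0.0004  0.1475] n 5
-0.00,0.00,-0.98,-0.01,-0.00,0.00
-0.00,0.00,-0.98,-0.01,-0.00,0.00
-0.00,0.00,-0.98,-0.01,-0.00,0.00
-0.00,0.01,-0.98,-0.01,-0.00,0.00
-0.00,0.01,-0.98,-0.01,-0.00,0.00
```

>>> step_arm(increments=[0,0,-0.5,0,0,0,0,0,-0.9,0,0,0,0,0,-0.95,0,0,0,0,0,-0.95,0,0,0,0,0,-0.95,0,0,0,0,0,-0.9,0,0,0,0,0,0,0,0,0])

```text
clock: 4.4
tool_pos: [0.45, -0.3554, 0.3458]
tcp_rot: [0.763, -0.646, 0.002, -0.001]
contact_force: [0.1, 0.6, -3.0]
width: 0.0215
```

```bash
cat >> h.py <<'E'
J=dict(o=np.array([.5665,.1412,0]),a=np.radians(10.1),L=.1795,H=.1775,dth=0.)
def lev(th,c,s,dx=0):
    """TCP pose for bar pitch th, clearance c above fulcrum bar, tip s past it (m)"""
    a=J['a']; X=np.array([np.cos(a),np.sin(a),0]); Y=np.array([-np.sin(a),np.cos(a),0]); Z=np.array([0,0,1.])
    u=np.cos(th)*Y+np.sin(th)*Z; n=-np.sin(th)*Y+np.cos(th)*Z
    T=J['o']+X*dx-.09*Y+.067*Z+(.008+c)*n+s*u
    return T-J['L']*u+J['H']*n, pose(np.degrees(a),th)
E
python3 -c "
from h import *
t,q=lev(-.15,.004,-.03); print(t, pose(10,-.15).apply([0,-1,0]))
plan([t[0],t[1],.345],pose(10.1))"
```

```text
[ 0.61364366 -0.12346302  0.28567941] [-0.1716983   0.97374942 -0.14943813]
t 4.4 p [ 0.45   -0.3554  0.3458] F [ 0.1  0.6 -3. ] w 0.0215 rotvec to go [-1.000e-03 -4.000e-03 -1.581e+00] D [ 0.1637  0.2319 -0.0008] n 16
-0.42,-0.42,0.00,-0.00,-0.00,-0.99
-0.38,-0.46,0.00,-0.00,-0.00,-0.99
-0.33,-0.49,0.00,-0.00,-0.00,-0.99
-0.28,-0.52,0.00,-0.00,-0.00,-0.99
-0.23,-0.55,0.00,-0.00,-0.00,-0.99
-0.17,-0.57,0.00,-0.00,-0.00,-0.99
-0.12,-0.58,0.00,-0.00,-0.00,-0.99
-0.06,-0.59,0.00,-0.00,-0.00,-0.99
0.00,-0.59,0.00,-0.00,-0.00,-0.99
0.06,-0.59,0.00,-0.00,-0.00,-0.99
0.12,-0.58,0.00,-0.00,-0.00,-0.99
0.17,-0.57,0.00,-0.00,-0.00,-0.99
0.23,-0.55,0.00,-0.00,-0.00,-0.99
0.28,-0.52,0.00,-0.00,-0.00,-0.99
0.33,-0.49,0.00,-0.00,-0.00,-0.99
0.38,-0.46,0.00,-0.00,-0.00,-0.99
```

>>> step_arm(increments=[-0.42,-0.42,0,0,0,-0.98,-0.38,-0.46,0,0,0,-0.98,-0.33,-0.49,0,0,0,-0.98,-0.28,-0.52,0,0,0,-0.98,-0.23,-0.55,0,0,0,-0.98,-0.17,-0.57,0,0,0,-0.98,-0.12,-0.58,0,0,0,-0.98,-0.06,-0.59,0,0,0,-0.98])

```text
clock: 5.4
tool_pos: [0.5282, -0.2345, 0.3373]
tcp_rot: [0.955, -0.295, -0.006, -0.0]
contact_force: [-0.5, -0.1, -2.4]
width: 0.0216
```

>>> step_arm(increments=[0,-0.59,0,0,0,-0.98,0.06,-0.59,0,0,0,-0.98,0.12,-0.58,0,0,0,-0.98,0.17,-0.57,0,0,0,-0.98,0.23,-0.55,0,0,0,-0.98,0.28,-0.52,0,0,0,-0.9,0,0,0,0,0,0])

```text
clock: 6.28
tool_pos: [0.5859, -0.141, 0.3279]
tcp_rot: [1.0, 0.002, -0.013, -0.005]
contact_force: [-0.1, 0.1, -1.7]
width: 0.0215
```

```bash
python3 -c "
from h import *
t,q=lev(-.15,.004,-.03)
plan([t[0],t[1],.32],q)
i,p,d=snap('wrist','w2.png'); np.savez('wrist2.npz',p=p,d=d,**{k:np.array(v) for k,v in i.items()})"
```

```text
t 6.28 p [ 0.5859 -0.141   0.3279] F [-0.1  0.1 -1.7] w 0.0215 rotvec to go [-0.163  0.038 -0.171] D [ 0.0277  0.0175 -0.0079] n 2
0.47,-0.29,0.12,-0.81,0.19,-0.86
0.49,-0.26,0.11,-0.81,0.19,-0.86
```

View pics/w2.png

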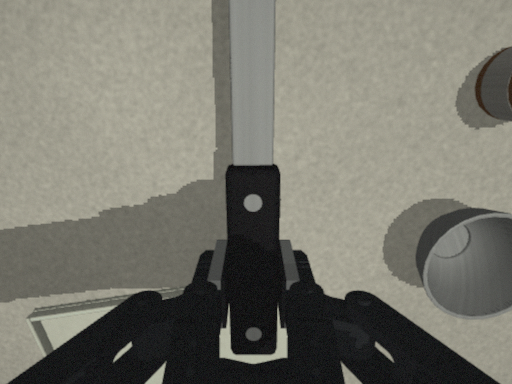

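The view shows the bar held straight between the pads, with the handle front edge at (253,165), rivets at (253,203) and (254,334), and the shank going straight up. I'll measure the bar in the tool frame.

```bash
cat > bt.py <<'E'
from h import *
def bart(i,d,p,s):
    C=cloud(i,d); R0=R.from_quat(s['tcp_rot']); Q=R0.inv().apply((C-np.array(s['tool_pos'])).reshape(-1,3)).reshape(C.shape)
    for nm,a,b,v0,v1 in(('shank',236,270,5,155),('handle',232,274,175,235)):
        q=Q[v0:v1,a:b].reshape(-1,3)*1000; q=q[(q[:,2]>120)&(q[:,2]<210)]
        k=np.polyfit(q[:,1],q[:,2],1); print(nm,len(q),'z med',np.median(q[:,2]),'slope dz/dy',k[0],'y range',np.percentile(q[:,1],[1,99]),'z at y=0',k[1])
    g=p[:,240:266].mean((1,2)); e=130+np.argmin(np.diff(g[130:200])); 
    print('edge row',e,'bar x=-15 at tool',np.round(Q[e+3,253]*1000,1))
    for v in(20,80,140):
        row=p[v].mean(1).astype(float); 
        u0=np.argmax(np.diff(row[220:245]))+220; print(v,'shank cols',np.nonzero((Q[v,:,2]>.15)&(Q[v,:,2]<.195)&(abs(Q[v,:,0])<.03))[0][[0,-1]], Q[v,236,0]*1000,Q[v,270,0]*1000)
E
python3 - <<'E'
from bt import *
f=np.load('wrist2.npz'); i={k:f[k] for k in('fx','fy','cx','cy','extrinsics')}
bart(i,f['d'],f['p'],r.get_state())
t,q=lev(-.15,.004,-.03); plan([t[0],t[1],.32],q)
E
```

```text
shank 5080 z med 168.4607082391734 slope dz/dy -0.008701666697226553 y range [-110.11586686  -53.51265022] z at y=0 167.74869108921874
handle 2509 z med 161.99608645737896 slope dz/dy -0.004321585067257922 y range [-45.24313358 -17.7558082 ] z at y=0 161.86312482433377
edge row 165 bar x=-15 at tool [  2.2 -47.7 164.7]
20 shank cols [228 274] -4.564766886410977 8.55578288155368
80 shank cols [230 273] -4.771433912857912 9.029987031026677
140 shank cols [231 272] -5.132040500024806 9.399473165400563
t 6.33 p [ 0.5853 -0.1423  0.3277] F [-1.4 -0.1 -2.4] w 0.0214 rotvec to go [-0.161  0.039 -0.173] D [ 0.0284  0.0188 -0.0077] n 2
0.48,-0.31,0.12,-0.81,0.20,-0.87
0.50,-0.28,0.10,-0.81,0.20,-0.87
```

>>> step_arm(increments=[0.33,-0.2,0.1,-0.55,0.14,-0.6,0.33,-0.2,0.08,-0.55,0.13,-0.6,0.33,-0.2,0.08,-0.5,0.12,-0.55,0,0,0,0,0,0])

```text
clock: 6.82
tool_pos: [0.6109, -0.1282, 0.316]
tcp_rot: [0.993, 0.085, 0.003, 0.077]
contact_force: [-0.4, -0.5, -1.8]
width: 0.0219
```

```bash
sed -i "s/L=.1795,H=.1775/L=.1785,H=.177/" h.py; python3 -c "
from h import *
plan(*lev(-.15,.02,-.03))
i,p,d=snap('scene'); o=cv2.resize(p[160:280,210:370],None,fx=5,fy=5,interpolation=cv2.INTER_CUBIC); cv2.imwrite('pics/s1.png',o)
plan(*lev(-.15,.004,-.03))"
```

```text
t 6.83 p [ 0.6109 -0.1282  0.316 ] F [-0.4 -0.5 -1.8] w 0.0219 rotvec to go [ 0.005  0.008 -0.005] D [ 0.0022  0.008  -0.0152] n 1
0.12,-0.33,0.46,0.05,0.08,-0.05
t 6.88 p [ 0.6104 -0.1292  0.3161] F [-0.6  0.4 -3.3] w 0.0217 rotvec to go [ 0.005  0.009 -0.007] D [ 0.0031  0.0066 -0.0311] n 2
0.07,-0.18,0.50,0.03,0.05,-0.03
0.07,-0.18,0.50,0.03,0.05,-0.03
```

View pics/s1.png

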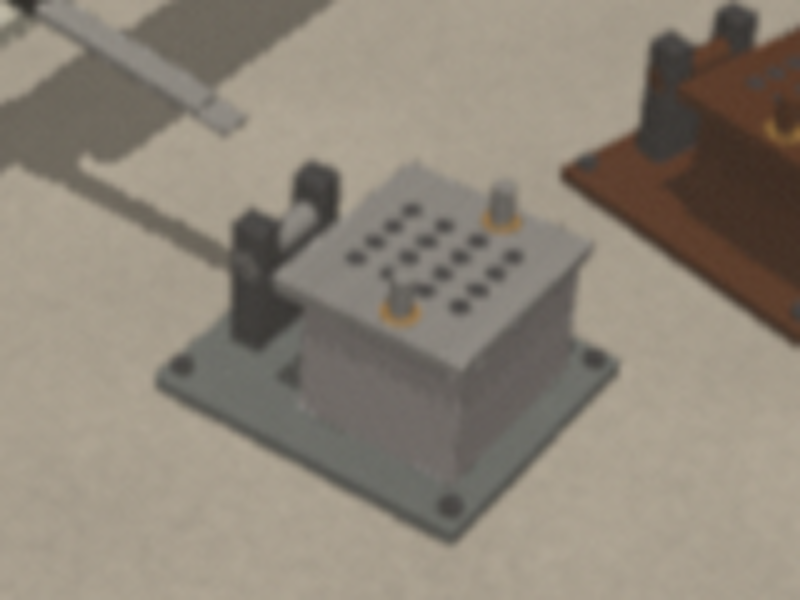

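The bar's tip is at crop (235,122), before and above the yoke, whose horns are at (255,230) and (317,180). It is aligned between them. I'll lower, and check the tip by projection.

>>> step_arm(increments=[0.07,-0.18,0.5,0.03,0.05,-0.03,0.07,-0.18,0.5,0.03,0.04,-0.03,0,0,0,0,0,0])

```text
clock: 7.25
tool_pos: [0.6119, -0.1247, 0.2819]
tcp_rot: [0.994, 0.085, 0.005, 0.074]
contact_force: [-0.2, 0.7, -0.9]
width: 0.0213
```

```bash
cat > chk.py <<'E'
from h import *
def proj(i,P):
    E=np.linalg.inv(np.array(i['extrinsics'])); c=E[:3,:3]@P+E[:3,3]; return np.round([i['cx']+i['fx']*c[0]/c[2],i['cy']+i['fy']*c[1]/c[2]],1)
def jig(x,y,z):
    a=J['a']; return J['o']+np.array([np.cos(a)*x-np.sin(a)*y,np.sin(a)*x+np.cos(a)*y,z])
def bp(x,y,z): # bar frame (m) -> world
    s=r.get_state(); return np.array(s['tool_pos'])+R.from_quat(s['tcp_rot']).apply([y,-(x-.115+J['L']),J['H']-z])
def view(name,f,crop,k=5):
    i,p,d=snap(name); u0,v0,u1,v1=crop
    o=cv2.resize(p[v0:v1,u0:u1],None,fx=k,fy=k,interpolation=cv2.INTER_CUBIC)
    for P,c in((bp(.115,.009,.005),(0,0,255)),(bp(.115,-.009,.005),(0,0,255)),(jig(-.06,-.055,.094),(0,255,0)),(jig(.06,-.055,.094),(0,255,0)),(jig(-.017,-.08,.09),(255,0,0)),(jig(.017,-.08,.09),(255,0,0))):
        q=(proj(i,P)-[u0,v0])*k+k/2; cv2.circle(o,(int(q[0]),int(q[1])),3,c,-1)
    return o
E
python3 -c "
from chk import *
plan(*lev(-.15,.004,-.03))
a=view('scene','',(225,165,345,245),5); b=view('top','',(180,140,300,220),5); b=b[:,:]
o=np.vstack([cv2.resize(a,(450,300)),cv2.resize(b,(450,300))]); cv2.imwrite('pics/c2.png',o)"
```

```text
t 7.25 p [ 0.6119 -0.1247  0.2819] F [-0.2  0.7 -0.9] w 0.0213 rotvec to go [-0.002  0.003 -0.006] D [0.0016 0.0021 0.0031] n 1
0.07,-0.04,-0.11,-0.02,0.03,-0.06
```

View pics/c2.png

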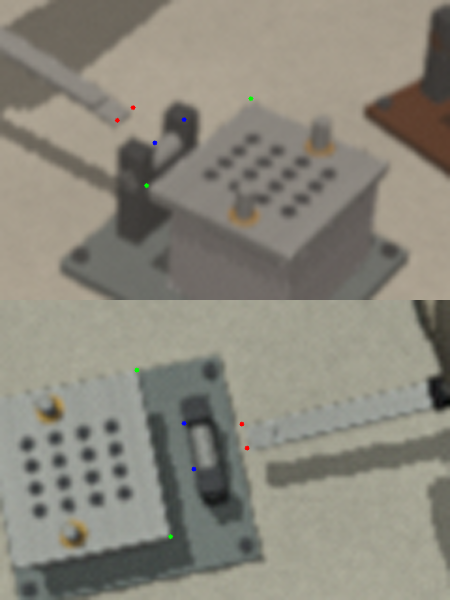

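```bash
python3 -c "
from chk import *
plan(*lev(-.145,.006,-.03),n=1);plan(*lev(-.145,.006,.0),n=2)"
```

```text
t 7.35 p [ 0.6124 -0.125   0.2833] F [-0.2  0.5 -2.6] w 0.0217 rotvec to go [ 0.004  0.001 -0.007] D [0.0012 0.0017 0.0028] n 1
0.05,-0.03,-0.10,0.04,0.01,-0.07
t 7.35 p [ 0.6124 -0.125   0.2833] F [-0.2  0.5 -2.6] w 0.0217 rotvec to go [ 0.004  0.001 -0.007] D [-0.004   0.0309 -0.0015] n 2
0.02,-0.52,-0.05,0.02,0.00,-0.03
0.02,-0.52,-0.05,0.02,0.00,-0.03
```

>>> step_arm(increments=[0.02,-0.02,-0.1,0.04,0,-0.05,0.02,-0.5,-0.03,0,0,-0.02,0,-0.4,0,0,0,0,0,0,0,0,0,0])

```text
clock: 7.85
tool_pos: [0.609, -0.0945, 0.2845]
tcp_rot: [0.993, 0.089, 0.007, 0.072]
contact_force: [-0.8, -0.7, -2.5]
width: 0.0221
```

```bash
python3 -c "
from chk import *
plan(*lev(-.145,.006,.03),n=2); plan(*lev(-.145,.006,.042))"
```

```text
t 7.85 p [ 0.609  -0.0945  0.2845] F [-0.8 -0.7 -2.5] w 0.0221 rotvec to go [-0.001 -0.002  0.001] D [-0.0058  0.0296 -0.0071] n 2
-0.01,-0.51,0.04,-0.00,-0.01,0.01
-0.01,-0.51,0.04,-0.00,-0.01,0.01
t 7.85 p [ 0.609  -0.0945  0.2845] F [-0.8 -0.7 -2.5] w 0.0221 rotvec to go [-0.001 -0.002  0.001] D [-0.0079  0.0413 -0.0088] n 2
-0.01,-0.71,0.04,-0.00,-0.01,0.01
-0.01,-0.71,0.04,-0.00,-0.01,0.01
```

>>> step_arm(increments=[0,-0.5,0.04,0,0,0,0,-0.5,0.04,0,0,0,0,-0.3,0,0,0,0,0,0,0,0,0,0])

```text
clock: 8.35
tool_pos: [0.6017, -0.0531, 0.2759]
tcp_rot: [0.993, 0.089, 0.007, 0.072]
contact_force: [1.0, -0.6, -2.0]
width: 0.0218
```

```bash
python3 -c "
from chk import *
plan(*lev(-.145,.006,.042)); plan(*lev(-.05,.003,.043));
a=view('scene','',(225,165,345,245),5); b=view('top','',(180,140,300,220),5)
o=np.vstack([cv2.resize(a,(450,300)),cv2.resize(b,(450,300))]); cv2.imwrite('pics/c3.png',o)"
```

```text
t 8.35 p [ 0.6017 -0.0531  0.2759] F [ 1.  -0.6 -2. ] w 0.0218 rotvec to go [-0.001 -0.002  0.003] D [-0.0005 -0.0001 -0.0001] n 1
-0.02,-0.00,0.00,-0.01,-0.02,0.03
t 8.35 p [ 0.6017 -0.0531  0.2759] F [ 1.  -0.6 -2. ] w 0.0218 rotvec to go [ 0.094 -0.002  0.003] D [ 0.0027 -0.0183 -0.0143] n 1
-0.02,0.54,0.56,0.94,-0.02,0.03
```

View pics/c3.png

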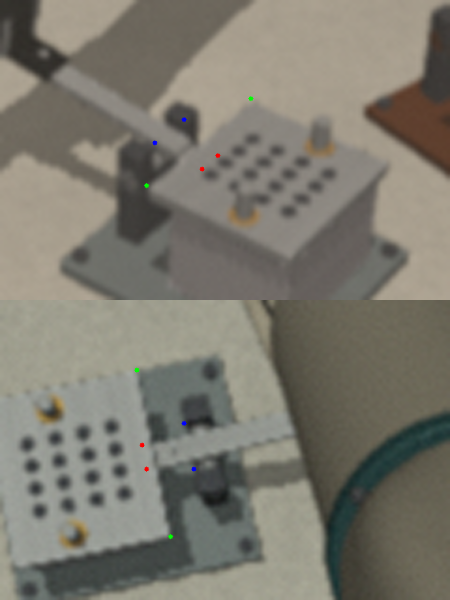

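Both views show the bar between the horns with its tip hidden under the lip. Now lower it onto the fulcrum.

>>> step_arm(increments=[0,0.27,0.28,0.47,0,0,0,0.27,0.28,0.47,0,0,0,0,0,0,0,0])

```text
clock: 8.82
tool_pos: [0.6054, -0.075, 0.2614]
tcp_rot: [0.996, 0.088, 0.003, 0.025]
contact_force: [0.2, -0.1, -2.0]
width: 0.0219
```

```bash
python3 -c "
from chk import *
plan(*lev(-.05,.003,.043)); plan(*lev(.04,.001,.045),n=3)"
```

```text
t 8.82 p [ 0.6054 -0.075   0.2614] F [ 0.2 -0.1 -2. ] w 0.0219 rotvec to go [ 0.001 -0.002 -0.001] D [-0.0011  0.0036  0.0001] n 1
-0.01,-0.12,-0.01,0.01,-0.02,-0.01
t 8.82 p [ 0.6054 -0.075   0.2614] F [ 0.2 -0.1 -2. ] w 0.0219 rotvec to go [ 0.091 -0.002 -0.001] D [ 0.0016 -0.0111 -0.0139] n 3
-0.00,0.12,0.16,0.30,-0.01,-0.00
-0.00,0.12,0.16,0.30,-0.01,-0.00
-0.00,0.13,0.15,0.30,-0.01,-0.00
```

>>> step_arm(increments=[0,0.08,0.16,0.3,0,0,0,0.1,0.16,0.3,0,0,0,0.12,0.15,0.3,0,0,0,0,0,0,0,0])

```text
clock: 9.32
tool_pos: [0.6074, -0.0845, 0.2471]
tcp_rot: [0.996, 0.088, -0.0, -0.022]
contact_force: [-0.1, -0.6, -1.9]
width: 0.0214
```

```bash
python3 -c "
from chk import *
plan(*lev(.04,.0,.046)); plan(*lev(.1,.0,.046),n=2); plan(*lev(.2,.0,.046),n=4)"
```

```text
t 9.32 p [ 0.6074 -0.0845  0.2471] F [-0.1 -0.6 -1.9] w 0.0214 rotvec to go [-0.003 -0.003 -0.001] D [-0.0006 -0.0005 -0.0005] n 1
-0.02,0.01,0.02,-0.03,-0.03,-0.01
t 9.32 p [ 0.6074 -0.0845  0.2471] F [-0.1 -0.6 -1.9] w 0.0214 rotvec to go [ 0.057 -0.003 -0.   ] D [ 0.0013 -0.0109 -0.0092] n 2
-0.01,0.19,0.15,0.28,-0.02,-0.00
-0.01,0.19,0.14,0.28,-0.02,-0.00
t 9.32 p [ 0.6074 -0.0845  0.2471] F [-0.1 -0.6 -1.9] w 0.0214 rotvec to go [ 0.157 -0.003 -0.   ] D [ 0.0041 -0.0269 -0.0251] n 4
-0.01,0.24,0.20,0.39,-0.01,-0.00
-0.01,0.24,0.19,0.39,-0.01,-0.00
-0.01,0.25,0.18,0.39,-0.01,-0.00
-0.01,0.26,0.17,0.39,-0.01,-0.00
```

>>> step_arm(increments=[0,0.19,0.15,0.28,0,0,0,0.19,0.15,0.28,0,0,0,0,0,0,0,0])

```text
clock: 9.7
tool_pos: [0.6097, -0.0953, 0.2371]
tcp_rot: [0.995, 0.088, -0.003, -0.052]
contact_force: [-0.4, -0.9, -0.2]
width: 0.0217
```

```bash
python3 -c "
from chk import *
plan(*lev(.1,.0,.046)); plan(*lev(.16,.0,.046),n=2)"
```

```text
t 9.7 p [ 0.6097 -0.0953  0.2371] F [-0.4 -0.9 -0.2] w 0.0217 rotvec to go [-0.004 -0.004  0.   ] D [-0.001  -0.0001  0.0007] n 1
-0.03,-0.01,-0.02,-0.04,-0.04,0.00
t 9.7 p [ 0.6097 -0.0953  0.2371] F [-0.4 -0.9 -0.2] w 0.0217 rotvec to go [ 0.056 -0.004  0.001] D [ 0.0007 -0.0099 -0.0086] n 2
-0.02,0.18,0.13,0.28,-0.02,0.00
-0.02,0.18,0.12,0.28,-0.02,0.00
```

Slight unloading (-2.0 → -0.2 N) shows light contact on the fulcrum. Keep levering.

>>> step_arm(increments=[0,0.18,0.13,0.27,-0.03,0,0,0.18,0.13,0.27,-0.02,0,0,0,0,0,0,0])

```text
clock: 10.07
tool_pos: [0.6124, -0.1038, 0.2309]
tcp_rot: [0.993, 0.09, -0.006, -0.081]
contact_force: [-1.2, -0.9, 3.1]
width: 0.0213
```

```bash
python3 -c "
from chk import *
plan(*lev(.16,.0,.046)); plan(*lev(.22,.0,.046),n=2)"
```

```text
t 10.07 p [ 0.6124 -0.1038  0.2309] F [-1.2 -0.9  3.1] w 0.0213 rotvec to go [-0.002 -0.001  0.004] D [-0.002  -0.0014 -0.0024] n 1
-0.07,0.05,0.07,-0.02,-0.01,0.04
t 10.07 p [ 0.6124 -0.1038  0.2309] F [-1.2 -0.9  3.1] w 0.0213 rotvec to go [ 0.058 -0.001  0.004] D [-0.0004 -0.0106 -0.0123] n 2
-0.04,0.20,0.17,0.29,-0.00,0.02
-0.04,0.21,0.17,0.29,-0.00,0.02
```

>>> step_arm(increments=[-0.03,0.2,0.22,0.28,0,0,-0.03,0.2,0.22,0.28,0,0,0,0,0,0,0,0])

```text
clock: 10.45
tool_pos: [0.614, -0.1126, 0.2198]
tcp_rot: [0.99, 0.091, -0.007, -0.111]
contact_force: [-1.5, -0.1, 2.9]
width: 0.0214
```

```bash
cat > pz.py <<'E'
from chk import *
def platez():
    o=[]
    for n in('scene','top'):
        i,p,d=snap(n); C=cloud(i,d); q=(C-J['o'])@np.array([[np.cos(J['a']),-np.sin(J['a']),0],[np.sin(J['a']),np.cos(J['a']),0],[0,0,1]])
        m=(d>0)&(abs(q[...,0])<.05)&(q[...,1]>-.045)&(q[...,1]<-.005)&(q[...,2]>.08)&(q[...,2]<.13)
        m&=~((abs(q[...,0])<.015)&(q[...,1]<-.03))
        o.append((m.sum(),round(np.median(q[...,2][m])*1000,2)))
    return o
E
python3 -c "
from pz import *
plan(*lev(.22,.0,.046)); plan(*lev(.28,.0,.046),n=2); print(platez())
for n in('scene','top'):
    f=np.load(n+'.npz'); i={k:f[k] for k in('fx','fy','cx','cy','extrinsics')}; C=cloud(i,f['d']);q=(C-J['o'])@np.array([[np.cos(J['a']),-np.sin(J['a']),0],[np.sin(J['a']),np.cos(J['a']),0],[0,0,1]]);m=(abs(q[...,0])<.05)&(q[...,1]>-.045)&(q[...,1]<-.005)&(q[...,2]>.08)&(q[...,2]<.13);m&=~((abs(q[...,0])<.015)&(q[...,1]<-.03));print('start',n,m.sum(),np.median(q[...,2][m])*1000)"
```

```text
t 10.45 p [ 0.614  -0.1126  0.2198] F [-1.5 -0.1  2.9] w 0.0214 rotvec to go [-0.002 -0.005  0.007] D [-0.0019 -0.0019 -0.0011] n 1
-0.07,0.06,0.03,-0.02,-0.05,0.07
t 10.45 p [ 0.614  -0.1126  0.2198] F [-1.5 -0.1  2.9] w 0.0214 rotvec to go [ 0.058 -0.005  0.008] D [-0.0004 -0.0105 -0.0116] n 2
-0.04,0.21,0.15,0.29,-0.03,0.04
-0.04,0.21,0.14,0.29,-0.03,0.04
[(np.int64(357), np.float64(97.21)), (np.int64(517), np.float64(98.53))]
start scene 349 93.60364856990533
start top 511 94.69876952585265
```

Plate is up about 3.7 mm (both views agree). Continue.

>>> step_arm(increments=[-0.02,0.17,0.17,0.28,-0.03,0.04,-0.02,0.17,0.17,0.28,-0.02,0.03,-0.02,0.17,0.17,0.28,0,0,0,0,0,0,0,0])

```text
clock: 11.05
tool_pos: [0.6161, -0.1243, 0.2055]
tcp_rot: [0.984, 0.089, -0.011, -0.153]
contact_force: [-2.1, -0.1, 3.8]
width: 0.0214
```

```bash
python3 -c "
from pz import *
plan(*lev(.3,.0,.047)); plan(*lev(.34,.0,.047),n=2); print(platez())"
```

```text
t 11.05 p [ 0.6161 -0.1243  0.2055] F [-2.1 -0.1  3.8] w 0.0214 rotvec to go [-0.007 -0.005  0.005] D [-0.0022 -0.0006 -0.0006] n 1
-0.07,0.01,0.02,-0.07,-0.05,0.05
t 11.05 p [ 0.6161 -0.1243  0.2055] F [-2.1 -0.1  3.8] w 0.0214 rotvec to go [ 0.033 -0.005  0.005] D [-0.0012 -0.0059 -0.008 ] n 2
-0.04,0.13,0.10,0.16,-0.02,0.03
-0.04,0.13,0.10,0.16,-0.02,0.03
[(np.int64(360), np.float64(100.45)), (np.int64(515), np.float64(101.84))]
```

>>> step_arm(increments=[-0.04,0.14,0.13,0.2,-0.02,0.02,-0.04,0.15,0.13,0.2,-0.02,0.02,0,0.15,0.13,0.2,0,0,0,0,0,0,0,0])

```text
clock: 11.65
tool_pos: [0.6175, -0.1323, 0.1949]
tcp_rot: [0.979, 0.089, -0.013, -0.184]
contact_force: [-2.3, -0.6, 4.2]
width: 0.0211
```

```bash
python3 -c "
from pz import *
plan(*lev(.37,.0,.047)); print(platez()); plan(*lev(.2,.002,.044),n=4)"
```

```text
t 11.65 p [ 0.6175 -0.1323  0.1949] F [-2.3 -0.6  4.2] w 0.0211 rotvec to go [-0.001 -0.006  0.007] D [-0.002  -0.0017 -0.003 ] n 1
-0.08,0.08,0.08,-0.01,-0.06,0.07
[(np.int64(354), np.float64(102.91)), (np.int64(520), np.float64(104.15))]
t 11.75 p [ 0.6175 -0.1323  0.195 ] F [-1.  -0.7  5.9] w 0.0219 rotvec to go [-0.17  -0.006  0.006] D [-0.0056  0.0185  0.0286] n 4
-0.02,-0.24,-0.16,-0.43,-0.02,0.02
-0.02,-0.23,-0.17,-0.43,-0.02,0.02
-0.02,-0.22,-0.18,-0.43,-0.02,0.02
-0.02,-0.21,-0.19,-0.43,-0.02,0.02
```

Plate rise is 9.4 mm in both views, within the range. Release: rotate back, then slide out.

>>> step_arm(increments=[-0.02,-0.24,-0.16,-0.43,-0.02,0.02,-0.02,-0.23,-0.17,-0.43,-0.02,0.02,-0.02,-0.22,-0.18,-0.43,-0.02,0.02,-0.02,-0.21,-0.19,-0.43,0,0,0,0,0,0,0,0])

```text
clock: 12.38
tool_pos: [0.6115, -0.1115, 0.2247]
tcp_rot: [0.992, 0.088, -0.007, -0.093]
contact_force: [0.5, -0.9, -2.5]
width: 0.0217
```

```bash
python3 -c "
from pz import *
plan(*lev(.2,.002,.044)); plan(*lev(.05,.006,.042),n=4)"
```

```text
t 12.38 p [ 0.6115 -0.1115  0.2247] F [ 0.5 -0.9 -2.5] w 0.0217 rotvec to go [ 0.013 -0.001  0.001] D [ 0.0004 -0.0022 -0.0011] n 1
-0.00,0.08,0.02,0.13,-0.01,0.01
t 12.38 p [ 0.6115 -0.1115  0.2247] F [ 0.5 -0.9 -2.5] w 0.0217 rotvec to go [-0.137 -0.001  0.001] D [-0.0037  0.0205  0.0263] n 4
0.00,-0.21,-0.18,-0.34,-0.00,0.00
0.00,-0.20,-0.19,-0.34,-0.00,0.00
0.00,-0.20,-0.20,-0.34,-0.00,0.00
0.00,-0.19,-0.20,-0.34,-0.00,0.00
```

>>> step_arm(increments=[0,-0.21,-0.18,-0.34,0,0,0,-0.2,-0.19,-0.34,0,0,0,-0.2,-0.2,-0.34,0,0,0,-0.17,-0.2,-0.34,0,0,0,0,0,0,0,0])

```text
clock: 13.0
tool_pos: [0.6074, -0.0903, 0.2521]
tcp_rot: [0.996, 0.089, -0.001, -0.021]
contact_force: [-0.5, -0.2, -2.0]
width: 0.0217
```

```bash
python3 -c "
from pz import *
plan(*lev(.05,.006,.042)); plan(*lev(.05,.008,-.045))"
```

```text
t 13.0 p [ 0.6074 -0.0903  0.2521] F [-0.5 -0.2 -2. ] w 0.0217 rotvec to go [ 0.009 -0.001  0.001] D [ 0.0005 -0.0007 -0.0012] n 1
0.01,0.03,0.04,0.09,-0.01,0.01
t 13.0 p [ 0.6074 -0.0903  0.2521] F [-0.5 -0.2 -2. ] w 0.0217 rotvec to go [ 0.009 -0.001  0.001] D [ 0.0157 -0.0864 -0.0035] n 3
0.00,0.98,-0.00,0.03,-0.00,0.00
0.00,0.98,-0.00,0.03,-0.00,0.00
0.00,0.98,-0.01,0.03,-0.00,0.00
```

>>> step_arm(increments=[0,0.9,-0.02,0,0,0,0,0.98,-0.02,0,0,0,0,0.98,-0.02,0,0,0,0,0.5,-0.3,0,0,0,0,0,-0.95,0,0,0,0,0,-0.95,0,0,0,0,0,-0.95,0,0,0,0,0,0,0,0,0])

```text
clock: 14.0
tool_pos: [0.6261, -0.1952, 0.3466]
tcp_rot: [0.996, 0.09, -0.003, -0.022]
contact_force: [-1.1, 0.6, -2.7]
width: 0.0217
```

```bash
python3 -c "
from pz import *
plan([.4505,-.3555,.33],pose(-80.5)); print(platez())
i,p,d=snap('wrist')
from bt import bart
bart(i,d,p,r.get_state())"
```

```text
t 14.0 p [ 0.6261 -0.1952  0.3466] F [-1.1  0.6 -2.7] w 0.0217 rotvec to go [-0.034  0.036  1.584] D [-0.1756 -0.1603 -0.0166] n 16
-0.42,0.26,0.02,-0.02,0.02,0.99
-0.39,0.30,0.02,-0.02,0.02,0.99
-0.36,0.34,0.02,-0.02,0.02,0.99
-0.32,0.38,0.02,-0.02,0.02,0.99
-0.29,0.41,0.02,-0.02,0.02,0.99
-0.24,0.43,0.02,-0.02,0.02,0.99
-0.20,0.45,0.02,-0.02,0.02,0.99
-0.15,0.47,0.02,-0.02,0.02,0.99
-0.11,0.48,0.03,-0.02,0.02,0.99
-0.06,0.49,0.03,-0.02,0.02,0.99
-0.01,0.50,0.03,-0.02,0.02,0.99
0.04,0.49,0.03,-0.02,0.02,0.99
0.09,0.49,0.03,-0.02,0.02,0.99
0.14,0.48,0.03,-0.02,0.02,0.99
0.18,0.46,0.03,-0.02,0.02,0.99
0.23,0.44,0.03,-0.02,0.02,0.99
[(np.int64(353), np.float64(102.93)), (np.int64(520), np.float64(103.96))]
shank 5084 z med 167.98854086513023 slope dz/dy -0.009198847900052846 y range [-108.37220171  -51.81250202] z at y=0 167.26028959723658
handle 2509 z med 161.48382371246976 slope dz/dy -0.004982817897522421 y range [-43.50815225 -16.13134849] z at y=0 161.34345042058442
edge row 165 bar x=-15 at tool [  1.9 -46.  164.2]
20 shank cols [228 274] -4.694262683202603 8.380679480572521
80 shank cols [230 273] -5.025204654543351 8.737706671617424
140 shank cols [231 272] -5.348566734528189 9.1351396332582
```

Plate holds (102.9 and 104.0 mm) and the grip hasn't changed. Return to the tray.

>>> step_arm(increments=[-0.42,0.26,0,-0.02,0.02,0.98,-0.39,0.3,0,-0.02,0.02,0.98,-0.36,0.34,0,-0.02,0.02,0.98,-0.32,0.38,0,-0.02,0.02,0.98,-0.29,0.41,0,-0.02,0.02,0.98,-0.24,0.43,0,-0.02,0.02,0.98,-0.2,0.45,0,-0.02,0.02,0.98,-0.15,0.47,0,-0.02,0.02,0.98])

```text
clock: 15.15
tool_pos: [0.5304, -0.2727, 0.3267]
tcp_rot: [0.951, -0.307, -0.019, -0.013]
contact_force: [-0.4, 0.6, -2.1]
width: 0.0216
```

>>> step_arm(increments=[-0.11,0.48,0,-0.02,0.02,0.98,-0.06,0.49,0,-0.02,0.02,0.98,-0.01,0.5,0,-0.02,0.02,0.98,0.04,0.49,0,-0.02,0.02,0.98,0.09,0.49,0,-0.02,0.02,0.98,0.14,0.48,0,-0.02,0.02,0.9,0,0,0,0,0,0])

```text
clock: 16.02
tool_pos: [0.4571, -0.3306, 0.3161]
tcp_rot: [0.818, -0.574, -0.029, 0.002]
contact_force: [0.8, -0.4, -3.1]
width: 0.0217
```

```bash
python3 -c "
from pz import *
plan([.4505,-.3555,.25],pose(-80.5))"
```

```text
t 16.02 p [ 0.4571 -0.3306  0.3161] F [ 0.8 -0.4 -3.1] w 0.0217 rotvec to go [0.04  0.042 0.181] D [-0.0066 -0.0249 -0.0661] n 3
0.27,0.14,0.73,0.13,0.14,0.60
0.27,0.13,0.73,0.13,0.14,0.60
0.26,0.12,0.73,0.13,0.14,0.60
```

>>> step_arm(increments=[0.27,0.14,0.73,0.13,0.14,0.6,0.27,0.13,0.73,0.13,0.14,0.6,0.26,0.12,0.7,0.13,0.14,0.6,0,0,0,0,0,0])

```text
clock: 16.52
tool_pos: [0.4529, -0.352, 0.2464]
tcp_rot: [0.766, -0.643, -0.002, -0.002]
contact_force: [0.1, 1.0, -2.6]
width: 0.0217
```

```bash
python3 -c "
from pz import *
plan([.4505,-.3555,.192],pose(-80.5))
i,p,d=snap('wrist','w9.png')"
```

```text
t 16.52 p [ 0.4529 -0.352   0.2464] F [ 0.1  1.  -2.6] w 0.0217 rotvec to go [-0.     0.005  0.008] D [-0.0024 -0.0035 -0.0544] n 2
0.05,0.05,0.91,-0.00,0.02,0.04
0.05,0.05,0.91,-0.00,0.02,0.04
```

View pics/w9.png

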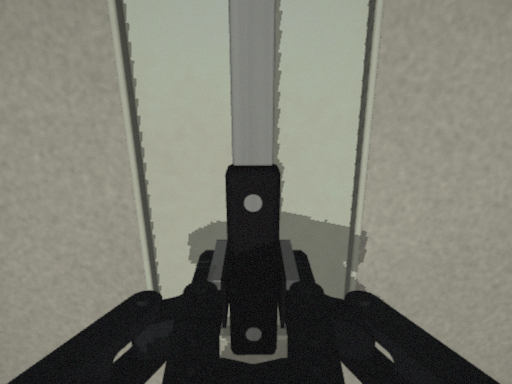

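The bar is centred between the tray walls (left about 145, right about 355), parallel to them. Lower gently.

>>> step_arm(increments=[0.05,0.05,0.75,0,0.02,0.04,0.05,0.05,0.7,0,0.02,0.04,0,0,0.35,0,0,0,0,0,0,0,0,0])

```text
clock: 17.08
tool_pos: [0.4552, -0.353, 0.1951]
tcp_rot: [0.767, -0.642, 0.003, -0.003]
contact_force: [0.2, -0.0, -2.4]
width: 0.0215
```

```bash
python3 -c "
from pz import *
plan([.4505,-.3555,.182],pose(-80.5))"
```

```text
t 17.07 p [ 0.4552 -0.353   0.1951] F [ 0.2 -0.  -2.4] w 0.0215 rotvec to go [-0.008 -0.     0.011] D [-0.0047 -0.0025 -0.0131] n 1
0.06,0.17,0.44,-0.08,-0.00,0.11
```

>>> step_arm(increments=[0.03,0.08,0.22,0,0,0.1,0.03,0.08,0.18,0,0,0,0,0,0,0,0,0])

```text
clock: 17.45
tool_pos: [0.4514, -0.3559, 0.1841]
tcp_rot: [0.764, -0.646, 0.004, -0.003]
contact_force: [-0.5, 0.7, -1.9]
width: 0.0216
```

>>> step_arm(increments=[0,0,0.05,0,0,0,0,0,0,0,0,0])

```text
clock: 17.7
tool_pos: [0.4516, -0.3561, 0.1829]
tcp_rot: [0.764, -0.646, 0.004, -0.003]
contact_force: [0.8, 0.5, -2.0]
width: 0.0217
```

>>> step_arm(increments=[0,0,0.05,0,0,0,0,0,0,0,0,0])

```text
clock: 17.95
tool_pos: [0.4518, -0.3562, 0.1826]
tcp_rot: [0.764, -0.646, 0.005, -0.003]
contact_force: [-0.2, 0.1, -3.0]
width: 0.0216
```

>>> step_arm(increments=[0,0,0,0,0,0,0,0,0,0,0,0,0,0,0,0,0,0,0,0,0,0,0,0,0,0,0,0,0,0,0,0,0,0,0,0], claw=0)

```text
clock: 18.7
tool_pos: [0.4525, -0.3565, 0.1831]
tcp_rot: [0.764, -0.646, 0.006, -0.003]
contact_force: [0.5, 0.3, 0.0]
width: 0.0854
```

>>> step_arm(increments=[0,0,-0.5,0,0,0,0,0,-0.8,0,0,0,0,0,-0.95,0,0,0,0,0,-0.95,0,0,0,0,0,-0.95,0,0,0,0,0,-0.5,0,0,0,0,0,0,0,0,0])

```text
clock: 19.58
tool_pos: [0.4503, -0.3561, 0.3318]
tcp_rot: [0.763, -0.646, 0.007, -0.003]
contact_force: [-0.1, 0.0, -1.3]
width: 0.0855
```

```bash
python3 - <<'E'
from pz import *
print(platez()); s=r.get_state(); print(s['clock'],s['width'],s['contact_force'],s['tool_pos'])
i,p,d=snap('wrist','w10.png'); C=cloud(i,d)
m=np.zeros(d.shape,bool); m[90:260,235:290]=cv2.cvtColor(p,cv2.COLOR_BGR2HSV)[90:260,235:290,2]<45
k,l,st,_=cv2.connectedComponentsWithStats(m.astype(np.uint8)); m=l==1+np.argmax(st[1:,4]); print('handle z',np.percentile(C[m][:,2],[10,50,90]), cv2.minAreaRect((C[m][:,:2]*1000).astype(np.float32)))
o=cv2.resize(p,(400,300)); q=snap('scene')[1]; cv2.imwrite('pics/fin.png',np.hstack([o,cv2.resize(q,(400,300))]))
E
```

```text
[(np.int64(362), np.float64(102.85)), (np.int64(516), np.float64(103.97))]
19.675 0.08544563410416142 [ 0.45749419 -0.30670729 -0.36018591] [ 0.44991576 -0.35582671  0.33017779]
handle z [0.01920836 0.02028991 0.02122221] ((467.65814208984375, -354.3938293457031), (130.78111267089844, 23.243202209472656), 10.513345718383789)
```

View pics/fin.png

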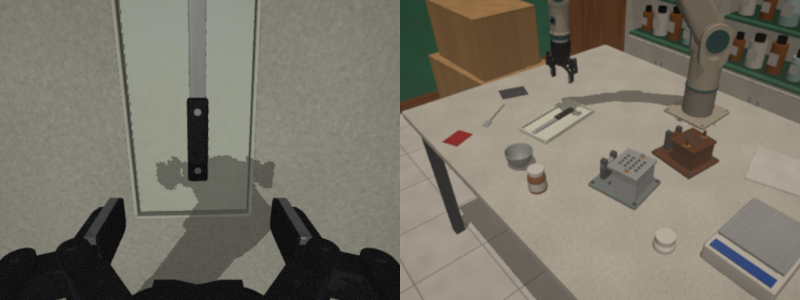

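The bar lies flat in the tray, with its handle top at 0.020 m as at the start. The plate holds, and the jar, bowl and pot are unmoved.

```bash
python3 -c "
from bench import r
print(r.hand_in())"
```

```text
the job is handed in; nothing more can be done
None
```

I levered the plate up with the pry bar over the fulcrum, laid the bar back in the tray and handed the job in at about 20 s of the 50 s allowed.

- **Plate:** it rose about 9.3 mm, as seen in both the scene and top views. It was still there after the bar came out. The small gap at the start (0 to 2 mm) could not be resolved; adding it puts the plate about 9 to 11 mm above its seat, inside the 7 to 14 mm range.
- **Levering:** the hand was pressing with about 6 to 8 N. By the lever arms that means roughly 30 N or more on the fulcrum. I worked that force out rather than measuring it. The tip was hidden under the lip, so I placed it there by geometry, at least 2 mm inside the edge.
- **Bar:** it lies flat in the tray between the walls, with the handle top at 20 mm, the same reading as before I picked it up.
- **Bystanders and gripper:** the jar, bowl and pot looked unmoved in the last picture, which I judged by eye. The gripper is open and well clear.
- **Disagreements:** the two cameras differ by about 1 mm in absolute plate height but agree on how far it rose. In the last check the handle outline came out about 131 mm long instead of about 100 mm. I put that down to stray dark or noisy depth pixels, because the picture shows the bar in place.

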